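# Scan a hatch sill's seal groove with a hand probe and hold it in the reader slot

## Task

Check the seal groove of the metal hatch sill for residue: lift the hand probe out of its holder and, keeping it upright, draw the end of its blade slowly (about 3 cm a second) along inside the groove, from the end nearer the robot all the way to the far end. Then gently pass the blade down through the narrow slot in the top of the bench reader until most of the blade is inside but the collar is still clear above the top, and finish while holding it still there for the reading: do not let go and do not let the reader carry it. Leave the small bottle and the strip canister where they stand.

Things in the scene. Friction and masses are not known exactly. Their poses are not given: they have to be found in the camera images.
- probe: upright hand probe, 145 mm tall, about 0.12 kg: a flat steel blade 26 mm wide (x) and 6 mm thick (y), from z = 0 to 64 mm, its lower end rounded with 3 mm radius; a grey collar 40 x 24 mm from z = 64 to 70 mm; a white handle 24 mm (x) by 16 mm (y) from z = 70 to 145 mm. Origin: middle of the blade's lower end; z up along the handle. Grip the handle across its 16 mm. It starts hanging by its collar in the holder, its axes parallel to the holder's
- stand: fixed holder the probe hangs in, 90 x 70 mm foot, 80 mm high; open metal frame whose top plate (top at z = 80 mm) has a loose slot 32 x 11 mm through which the blade hangs. Origin: centre of the underside; the slot is long in x
- sill: fixed aluminium hatch sill, a low bar 160 mm (x) by 50 mm (y), 30 mm high, with a straight seal groove along its length in the middle of its top: 12 mm wide, 132 mm long (x from -66 to +66 mm, so the middle of the blade can go from about x = -53 to +53 mm), 12 mm deep (floor at z = 18 mm, rim at z = 30 mm), both ends closed. Origin: centre of the underside; x along the groove, away from the robot give or take 25 degrees
- reader: fixed bench reader, a white box 110 mm (x) by 90 mm (y), 80 mm high, screen towards the robot. In the centre of its grey top (z = 80 mm) is a slot 28 mm (x) by 8 mm (y) through the 12 mm thick top plate, 2 mm more than the blade each way (1 mm a side); below it the box is hollow down to z = 10 mm. Origin: centre of the underside
- extract_bottle: bystander: small round bottle with a ribbed white cap, 48 mm across, 96 mm tall, origin at the centre of its underside
- strip_canister: bystander: small round canister with a flip cap, 42 x 37 x 92 mm, origin at the centre of its underside
There are look-alikes about, which are no part of the job. Of the things like the probe, leave any that is purple or red; of the rest the larger one is meant.

How it is judged:
On the way, in this order (a step that is already met when the one before it is completed fails the run):
1. the probe is gripped and lifted off its seat in the holder (z of probe in the frame of stand above 0.03 m and contact force between probe and the fingers above 1 N), for 0.1 s.
2. the blade's end is inside the seal groove at the end of the groove nearer the robot (z of probe in the frame of sill below 0.026 m and y of probe in the frame of sill between -0.007 and 0.007 m and angle between probe's own z axis and vertical below 0.2 rad and x of probe in the frame of sill between -0.06 and -0.038 m), for 0.05 s.
3. the blade's end is inside the seal groove a third of the way along (z of probe in the frame of sill below 0.026 m and y of probe in the frame of sill between -0.007 and 0.007 m and angle between probe's own z axis and vertical below 0.2 rad and x of probe in the frame of sill between -0.027 and -0.013 m), for 0.05 s.
4. the blade's end is inside the seal groove at mid-length (z of probe in the frame of sill below 0.026 m and y of probe in the frame of sill between -0.007 and 0.007 m and angle between probe's own z axis and vertical below 0.2 rad and x of probe in the frame of sill between -0.007 and 0.007 m), for 0.05 s.
5. the blade's end is inside the seal groove two thirds along (z of probe in the frame of sill below 0.026 m and y of probe in the frame of sill between -0.007 and 0.007 m and angle between probe's own z axis and vertical below 0.2 rad and x of probe in the frame of sill between 0.013 and 0.027 m), for 0.05 s.
6. the blade's end is inside the seal groove at the far end (z of probe in the frame of sill below 0.026 m and y of probe in the frame of sill between -0.007 and 0.007 m and angle between probe's own z axis and vertical below 0.2 rad and x of probe in the frame of sill between 0.038 and 0.06 m), for 0.05 s.
At the end, for the whole second after the job is handed in: After the scan of the groove from near to far end, the blade is through the reader's slot, its end 35 to 61.5 mm below the reader's top (collar clear above), within 4 mm of the slot centre, within 0.12 rad of upright, slower than 2 cm/s, and still gripped by the fingers (z of probe in the frame of reader between 0.0185 and 0.045 m and x of probe in the frame of reader between -0.004 and 0.004 m and y of probe in the frame of reader between -0.004 and 0.004 m and angle between probe's own z axis and vertical below 0.12 rad and contact force between probe and the fingers above 1 N and linear speed of probe below 0.02 m/s); the arm keeps its last pose, push and grip.
It fails at once if the blade moves along the groove faster than 10 cm/s (z of probe in the frame of sill below 0.026 m and y of probe in the frame of sill between -0.007 and 0.007 m and angle between probe's own z axis and vertical below 0.2 rad and x of probe in the frame of sill between -0.035 and 0.035 m and linear speed of probe above 0.1 m/s).
It fails at once if the probe is pressed on the sill with more than 25 N (contact force between probe and sill above 25 N).
It fails at once if the probe is pressed on the reader with more than 25 N (contact force between probe and reader above 25 N).
It fails at once if the bottle or the canister is moved more than 2 cm (distance of any of extract_bottle, strip_canister from where it was at the start of the episode above 0.02 m).
It also fails if it takes over 67 s, if anything falls off the work surface, if the arm or the gripper's body presses on something with over 40 N, if the wrist force passes 120 N, or if a joint passes its speed limit or range.

## Robot

A 7-joint arm with a two-finger parallel gripper is mounted at the origin on the work surface; the furniture and walls round the work are solid. World frame = base frame: x ahead of the robot, y to its left, z up, the work surface at z = 0. Lengths are in m, angles in rad, forces in N, time in s.
With the tool pointing down it reaches from about 0.4 to 0.9 m from the base axis. Payload 5.5 kg.
Tool frame: the origin (TCP) lies midway between the tips of the shut fingers; the grasp point (between the pads) lies 19 mm behind it (manip.grasp_offset is the distance from the TCP to the grasp point, in m); z points along the fingers, y is the line along which they close (so a half turn about z gives the same grasp; the last joint's range is limited). The gripper opens to 85 mm and grips with 20 to 120 N. Pads are 22 mm wide; open, the fingers measure 114 mm over their backs; the gripper's body (76 mm by 85 mm) begins 54 mm behind the grasp point. The pads swing forward as they close: fully open they stand 13 mm farther back than shut.
Start: joints at [-0.893, 0.501, -0.427, 1.55, 0.221, 1.138, -0.21], TCP at [0.262, 0.595, 0.231] pointing down, gripper open.
Joint ranges: [-2.88, 2.88], [-0.31, 2.03], [-1.54, 1.56], [0.2, 2.42], [-1.41, 4.55], [0.19, 2.02], [-2.57, 2.57]. Speed limits (rad/s): [2.57, 2.57, 3.14, 3.14, 3.14, 3.14, 3.14].

## Interface

Orientations are given as a unit quaternion [x, y, z, w].
In Python, from bench import manip gives the robot as it stands.
- The arm moves only by the tool send_rows, never from a script. Its argument "steps" is a list of rows, each a list of 5 numbers: the finger opening in mm, from 0 to 85.4, then the shift along the tool's x, y, z in mm, then the turn about the tool's z in degrees. In form: [[fingers, tx, ty, tz, spin], ...]. A call has 1 to 5 rows; each row is the pose to reach, as a shift and turn from the pose commanded when the call began, along the tool's axes at that moment; what a row does not reach only later rows make up. A row lasts 1/8 s, in which the tool goes at most 62.5 mm and 10.7 degrees, less where a joint would pass 70% of its speed; a pose out of reach is approached as far as the arm can. A call with a gripper value outside its range is refused whole. The fingers move at their own pace and stop on an object; "grip_force" is the grip in N (left out, the last holds). Time passes only in rows, so rows that repeat a pose let the fingers close. It gives the time, the measured TCP pose, the force, the opening and the grip force at its end, in the units of the state.
- manip.get_state(): the state, without advancing time (a new reading comes with each control period).
- manip.get_image(name): name is "scene" or "top" or "wrist"; returns a dict with "img" (420x560x3 uint8, red, green, blue), "fx", "fy", "cx", "cy" (pixels), "k1" (the pictures are not rectified: a ray, as slopes to the right and down, at radius r is drawn at 1 + k1 r^2 times it, then the intrinsics apply), "R" (3x3) and "t" (3): a world point X has camera coordinates R X + t. Camera axes: x right, y down, z forward; pixel columns grow to the right and rows downward; lengths in m; the calibration is good to about 2 mm. A picture is of the moment at which its call begins. There is no depth.
- manip.hand_in(): hands the job in; it is judged then, once.
Trained networks look in a picture, given as the dict that the camera call returned (one of the last four; its "shot" number tells which), for a name from the list of things; names that differ only in an ending like _2 or _b are one class to them, and where a whole thing is asked for, a point or a joint stands for the part that bears it (a point fixed in the world has none). Each returns a list of dicts, best first, with "conf" (0 to 1); they miss things now and then, are a little off and sometimes report something else, mostly with a low value. They report only what shows in the picture. A call takes as long as a camera call. They do not tell look-alikes from the thing itself.
- manip.boxes_of(picture, target): "xy" ([column, row] in pixels, amid what is visible of it).
- manip.outline_of(picture, target): "mask" (420x560 bool, what is visible of it) and "xy" ([column, row] in pixels, amid what is visible of it).
- manip.spot_point(picture, target): "xy" ([column, row] in pixels: a listed point, or the origin of a listed thing).
The state is a dict: "time_s": time; "joint_pos": joint angles; "qd": joint speeds; "joint_efforts": joint torques, N m; "tool_pos": TCP position; "eef_rot": TCP orientation; "contact_force": force on the tool from outside, world axes, zero at the start; "moment": the same for the moment, N m; "grip_width": finger opening in m; "grasp_force": force on a finger pad.
Only numpy, scipy, OpenCV 4.12 (cv2) and the standard library are available. Lean on these libraries where they do the work, as an engineer would, in place of code of your own. Each camera call takes 0.05 s, during which the arm holds its last target. There are 200 camera calls.

## Working session

There is one attempt and no reset: what is moved stays moved. The work goes in short steps, Python scripts to look and compute and a tool call to move; the robot and the scene stay as the last step left them, time stands still between calls to the robot, and variables do not carry over. Pictures are saved under pics/ and viewed, at most 10 in all, crops included, and the job is handed in when it is done.

Besides the shell and the picture viewer there is one more tool, called after "Request:" as name(argument=value, ...), one argument or row to a line, values as JSON. send_rows: Moves the arm, as the interface text tells. Its arguments: {"type":"object","properties":{"steps":{"type":"array"},"grip_force":{"type":"number"}},"required":["steps"]}

```bash
mkdir -p pics; ls; cat > h.py <<'E'
import numpy as np, cv2, json
from bench import manip
from scipy.spatial.transform import Rotation as Ro
def proj(c,X):
    p=np.atleast_2d(X)@np.array(c['R']).T+np.array(c['t']); s=p[:,:2]/p[:,2:]
    s=s*(1+c['k1']*(s**2).sum(1,keepdims=True))
    return s*[c['fx'],c['fy']]+[c['cx'],c['cy']]
def ray(c,uv):
    d=(np.array(uv,float)-[c['cx'],c['cy']])/[c['fx'],c['fy']]; s=d.copy()
    for _ in range(20): s=d/(1+c['k1']*(s@s))
    R=np.array(c['R']); return -R.T@np.array(c['t']), R.T@np.append(s,1)
def atz(c,uv,z):
    o,d=ray(c,uv); return o+d*(z-o[2])/d[2]
def save(c,n,box=None,k=1):
    im=c['img'][...,::-1]
    if box: im=im[box[1]:box[3],box[0]:box[2]]
    cv2.imwrite('pics/'+n,cv2.resize(im,None,fx=k,fy=k,interpolation=cv2.INTER_CUBIC))
E
python3 - <<'E'
from h import *
ims=[]
for n in('top','scene'):
    c=manip.get_image(n); ims.append(c)
    print(n,-np.array(c['R']).T@c['t'],c['fx'],c['k1']); save(c,n+'0.png',k=1.4)
    for o,z in(('probe',.1),('stand',.08),('sill',.03),('reader',.08),('extract_bottle',.09),('strip_canister',.09)):
        for r in manip.boxes_of(c,o): print(o,'box',np.round(r['xy']),round(r['conf'],2),atz(c,r['xy'],z).round(3))
        for r in manip.spot_point(c,o): print(o,'origin',np.round(r['xy']),round(r['conf'],2),atz(c,r['xy'],0.016 if o=='probe' else 0).round(3))
E
```

```text
pics
top [ 0.42826115 -0.03524481  1.19987097] 456.9283639166244 0.028951273067673092
probe box [229. 227.] 0.55 [0.477 0.07  0.1  ]
probe box [207. 180.] 0.45 [0.591 0.123 0.1  ]
probe box [261. 267.] 0.4 [ 0.382 -0.008  0.1  ]
probe box [233. 229.] 0.38 [0.471 0.061 0.1  ]
probe origin [214. 183.] 0.74 [0.594 0.119 0.016]
probe origin [234. 227.] 0.5 [0.48  0.066 0.016]
probe origin [262. 264.] 0.49 [ 0.384 -0.006  0.016]
stand box [236. 228.] 0.91 [0.475 0.056 0.08 ]
stand origin [232. 226.] 0.86 [0.484 0.071 0.   ]
sill box [233. 226.] 0.71 [0.483 0.067 0.03 ]
sill box [376. 234.] 0.62 [ 0.461 -0.3    0.03 ]
sill origin [373. 232.] 0.69 [ 0.467 -0.3    0.   ]
reader box [308. 232.] 0.59 [ 0.464 -0.123  0.08 ]
reader origin [303. 234.] 0.71 [ 0.463 -0.115  0.   ]
extract_bottle box [175. 208.] 0.89 [0.522 0.203 0.09 ]
extract_bottle origin [176. 211.] 0.79 [0.523 0.22  0.   ]
strip_canister box [308. 232.] 0.6 [ 0.463 -0.12   0.09 ]
strip_canister box [167. 154.] 0.56 [0.655 0.222 0.09 ]
strip_canister origin [174. 160.] 0.58 [0.659 0.227 0.   ]
scene [ 0.25114935 -0.6081191   0.7
[... 390 characters left out ...]
016]
probe origin [186. 203.] 0.49 [0.376 0.053 0.016]
probe origin [220. 142.] 0.44 [0.524 0.212 0.016]
stand box [230. 184.] 0.59 [0.469 0.008 0.08 ]
stand origin [227. 189.] 0.75 [ 0.482  0.065 -0.   ]
sill box [288. 315.] 0.65 [ 0.455 -0.3    0.03 ]
sill origin [288. 319.] 0.89 [ 0.46  -0.295  0.   ]
reader box [254. 239.] 0.94 [ 0.455 -0.147  0.08 ]
reader origin [250. 251.] 0.8 [ 0.459 -0.12   0.   ]
extract_bottle box [218. 130.] 0.96 [0.511 0.177 0.09 ]
extract_bottle origin [252. 251.] 0.63 [ 0.461 -0.122 -0.   ]
extract_bottle origin [218. 145.] 0.6 [0.521 0.223 0.   ]
strip_canister box [262. 113.] 0.87 [0.635 0.192 0.09 ]
strip_canister origin [259. 130.] 0.82 [0.644 0.229 0.   ]
```

View pics/top0.png

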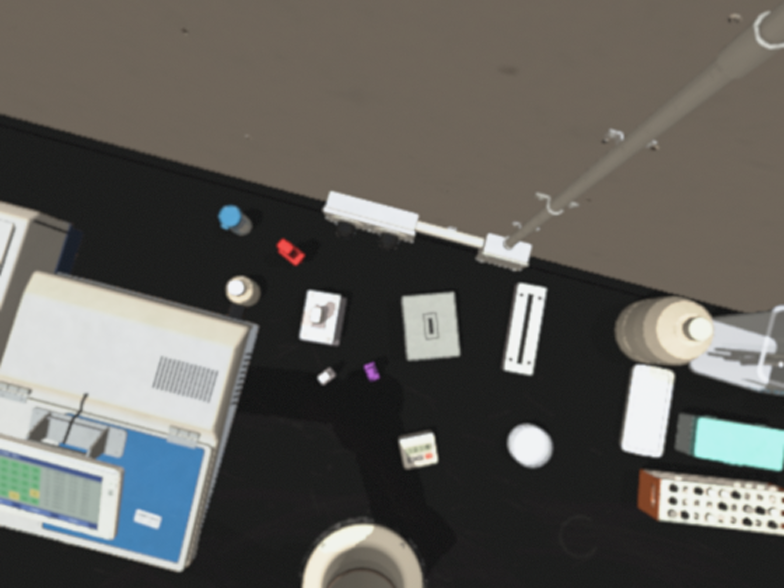

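View pics/scene0.png

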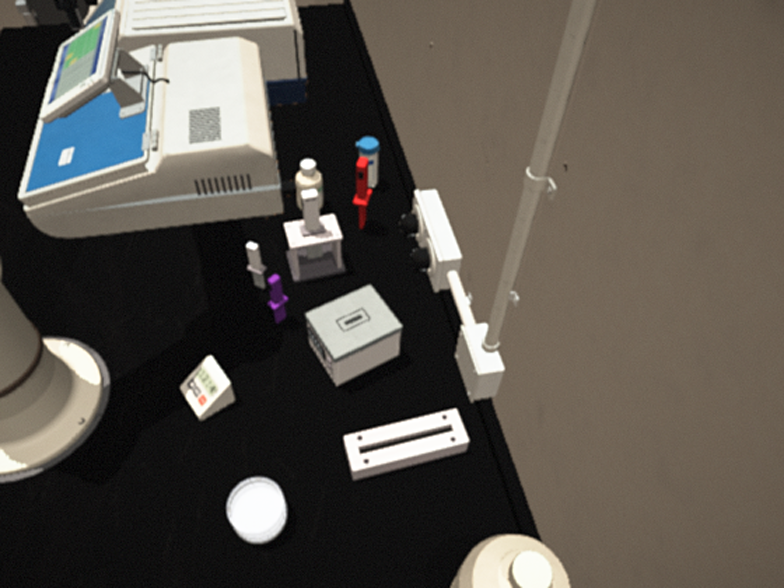

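Probe hangs in the stand at about (225,223) unscaled in the top view; small white and purple decoys stand at (232,268) and (265,265), red one at (207,180). Reader is at (308,232) and the sill at (375,235).

```bash
python3 - <<'E'
from h import *
c=manip.get_image('top'); g=cv2.cvtColor(c['img'],cv2.COLOR_RGB2GRAY)
save(c,'top1.png',(205,190,400,275),4)
def yaw(p,q): d=q-p; return np.degrees(np.arctan2(d[1],d[0]))
def rectfit(m,z,name):
    n,l,s,_=cv2.connectedComponentsWithStats(m.astype(np.uint8))
    for i in range(1,n):
        if s[i,4]<12: continue
        ys,xs=np.nonzero(l==i)
        P=np.array([atz(c,(x,y),z)[:2] for x,y in zip(xs,ys)])*1000
        r=cv2.minAreaRect(P.astype(np.float32)); print(name,s[i,4],np.round(r[0],1),np.round(r[1],1),round(r[2],1), 'mean',P.mean(0).round(1))
for o,z in(('stand',.08),('sill',.03),('reader',.08)):
    best=[r for r in manip.outline_of(c,o)]
    for r in best[:2]:
        m=r['mask']; print(o,r['conf'],m.sum(),np.percentile(g[m],[5,25,50,75,95])); rectfit(m,z,o+' mask')
    x0,y0={'stand':(230,227),'sill':(375,235),'reader':(308,232)}[o]
    m=np.zeros_like(g,bool); 
    hw=(13,32) if o=='sill' else (14,14)
    m[y0-hw[1]:y0+hw[1],x0-hw[0]:x0+hw[0]]=1
    if o!='stand': rectfit(m&(g<100),z,o+' dark')
s=manip.get_state(); print(s['tool_pos'],Ro.from_quat(s['eef_rot']).as_matrix().round(3),manip.grasp_offset,s['time_s'])
E
```

```text
stand 0.7 779 [ 79. 184. 236. 243. 243.]
stand mask 779 [477.9  68.6] [69.  85.6] 80.4 mean [477.3  66.8]
stand 0.53 307 [ 78.3  93.  124.  148.  149. ]
stand mask 307 [648.  225.6] [59.5 39.4] 38.7 mean [650. 225.]
sill 0.94 1375 [ 68. 176. 237. 243. 243.]
sill mask 1375 [ 461.8 -293. ] [ 57.8 161. ] 79.6 mean [ 460.8 -293.5]
sill dark 147 [ 491.9 -272.2] [15.5 98. ] 89.0 mean [ 506.1 -269.5]
sill dark 109 [ 459.8 -296.4] [  5.5 122.9] 79.4 mean [ 460.5 -296.5]
sill dark 154 [ 429.1 -319.7] [15.3 99.7] 88.7 mean [ 414.4 -322.1]
reader 0.86 1662 [155. 191. 202. 203. 205.]
reader mask 1662 [ 463.5 -119.2] [110.4  91.5] 4.8 mean [ 463.5 -119.6]
reader dark 15 [ 463.4 -120.4] [ 2.5 22. ] 89.6 mean [ 462.2 -120.1]
[0.26186597 0.59492515 0.23130635] [[-0.915  0.403 -0.   ]
 [ 0.403  0.915  0.   ]
 [ 0.     0.    -1.   ]] 0.0187 1.5
```

View pics/top1.png

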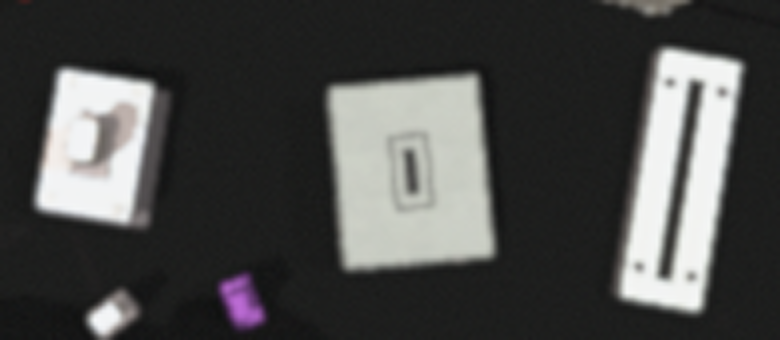

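Stand yaw ≈ −10°, sill ≈ −10°, reader ≈ +5° (slots at (403,172) and (683,180) in the crop). I'm heading above the probe now.

Request:
send_rows(
  steps=[
    [85,0,0,-60,0],
    [85,-20,-20,-100,0],
    [85,-60,-58,-100,0],
    [85,-103,-99,-100,0],
    [85,-145,-140,-100,0],
  ],
)

```text
time_s: 2.12
tool_pos: [0.3389, 0.4065, 0.3315]
eef_rot: [0.206, 0.979, 0.0, 0.0]
contact_force: [1.0, 0.4, 1.3]
grip_width: 0.0849
grasp_force: 0.0
```

Request:
send_rows(
  steps=[
    [85,-43,-41,0,0],
    [85,-86,-82,0,0],
    [85,-129,-123,0,0],
    [85,-172,-164,0,0],
    [85,-215,-206,0,0],
  ],
)

```text
time_s: 2.75
tool_pos: [0.4525, 0.1315, 0.3318]
eef_rot: [0.206, 0.979, 0.0, 0.001]
contact_force: [0.7, 0.1, 0.3]
grip_width: 0.0854
grasp_force: 0.0
```

Request:
send_rows(
  steps=[
    [85,-43,-41,0,0],
    [85,-52,-50,0,-10],
    [85,-52,-50,20,-14],
    [85,-52,-50,20,-14],
  ],
)

```text
time_s: 3.25
tool_pos: [0.4784, 0.0661, 0.3102]
eef_rot: [0.086, 0.996, -0.0, -0.001]
contact_force: [-0.5, 0.6, 1.0]
grip_width: 0.0849
grasp_force: 0.0
```

```bash
python3 - <<'E'
from h import *
s=manip.get_state(); print(s['tool_pos'],Ro.from_quat(s['eef_rot']).as_matrix().round(3),s['time_s'],s['contact_force'])
c=manip.get_image('wrist'); save(c,'w0.png',k=1.4); print(-np.array(c['R']).T@c['t'],np.array(c['R']).round(2),c['fx'])
for o,z in(('probe',.161),('stand',.08),('reader',.08)):
    for r in manip.outline_of(c,o):
        P=np.array([atz(c,(x,y),z)[:2] for y,x in zip(*np.nonzero(r['mask']))])*1000
        q=cv2.minAreaRect(P.astype(np.float32)); print(o,round(r['conf'],2),r['mask'].sum(),np.round(r['xy']),np.round(q[0],1),np.round(q[1],1),round(q[2],1))
E
```

```text
[0.47840002 0.06611636 0.31019669] [[-0.985  0.171 -0.003]
 [ 0.171  0.985 -0.   ]
 [ 0.003 -0.001 -1.   ]] 3.25 [-0.50166867  0.63417235  0.98910486]
[0.40386981 0.07894162 0.45338881] [[ 0.17  0.99 -0.  ]
 [ 0.94 -0.16  0.3 ]
 [ 0.29 -0.05 -0.96]] 358.94163873021637
probe 0.97 490 [261.  70.] [383.   67.5] [14.5 19.7] 36.7
probe 0.94 1515 [356. 260.] [556.7 118.5] [76.2 29.6] 21.2
probe 0.92 1119 [290. 170.] [468.   73.7] [19.  42.4] 80.0
probe 0.74 702 [188.  88.] [388.    6.5] [25.6 20.1] 31.1
probe 0.73 3824 [286. 149.] [459.6  74.3] [46.4 73.6] 80.7
stand 0.82 3719 [286. 149.] [474.9  73. ] [59.2 92.1] 80.7
reader 0.7 10299 [120. 177.] [ 461.8 -107.9] [110.9 116.2] 4.7
```

View pics/w0.png

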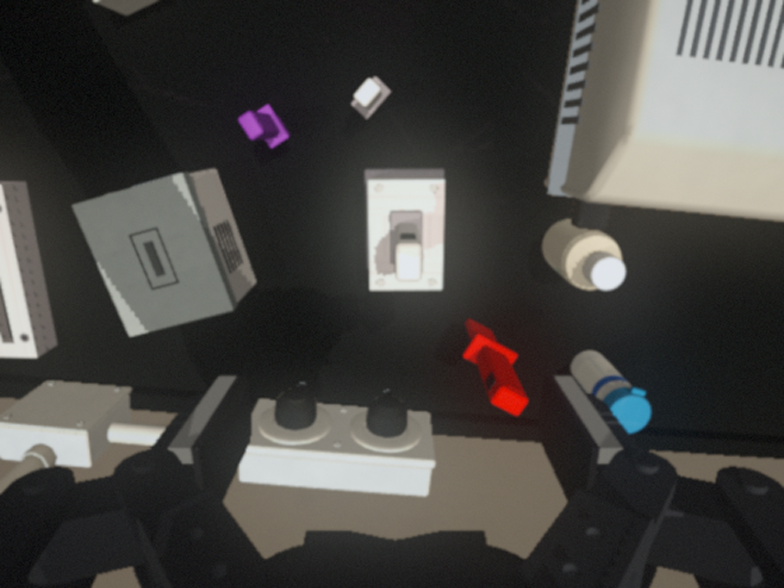

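The probe handle's top face is at about (408,262) scaled, the stand squared up with the gripper and the bottle clear to the right at (590,260).

```bash
python3 - <<'E'
from h import *
c=manip.get_image('wrist'); g=cv2.cvtColor(c['img'],cv2.COLOR_RGB2GRAY)
print(atz(c,(291.4,187.1),.161))
a=g[165:210,270:318]
for t in(200,215,230):
    n,l,s,ce=cv2.connectedComponentsWithStats((g>t).astype(np.uint8)); 
    k=l[187,291]
    P=np.array([atz(c,(x,y),.161)[:2] for y,x in zip(*np.nonzero(l==k))])*1000; q=cv2.minAreaRect(P.astype(np.float32)); print(t,s[k],q)
# stand top corners
for u in((367,181),(445,180),(443,290),(369,290)): print(atz(c,np.array(u)/1.4,.08).round(4))
E
```

```text
[0.48136356 0.07438785 0.161     ]
200 [ 262  126   54   78 3156] ((462.80029296875, 74.67778778076172), (43.58333969116211, 64.8207778930664), 80.23233795166016)
215 [ 262  127   53   77 2820] ((463.2030029296875, 74.68179321289062), (42.4959716796875, 64.2186279296875), 80.49855041503906)
230 [283 174  15  22 289] ((479.17803955078125, 73.75535583496094), (11.52762222290039, 18.519432067871094), 83.55580139160156)
[0.4368 0.0533 0.08  ]
[0.4458 0.1099 0.08  ]
[0.5296 0.0963 0.08  ]
[0.5197 0.0392 0.08  ]
```

Request:
send_rows(
  steps=[
    [85,-1,7.5,50,0],
    [85,-1,7.5,100,0],
    [85,-1,7.5,140,0],
    [85,-1,7.5,170,0],
    [85,-1,7.5,170,0],
  ],
)

```text
time_s: 4.12
tool_pos: [0.48, 0.0736, 0.1398]
eef_rot: [0.085, 0.996, -0.001, -0.002]
contact_force: [-1.1, -0.2, 0.6]
grip_width: 0.0849
grasp_force: 0.0
```

```bash
python3 - <<'E'
from h import *
s=manip.get_state(); print(s['tool_pos'],s['contact_force'])
c=manip.get_image('wrist'); save(c,'w1.png',k=1.4)
c=manip.get_image('scene'); save(c,'s1.png',(130,80,310,215),4)
E
```

```text
[0.48003067 0.07364585 0.13975011] [-1.13239607 -0.15208236  0.58651648]
```

View pics/w1.png

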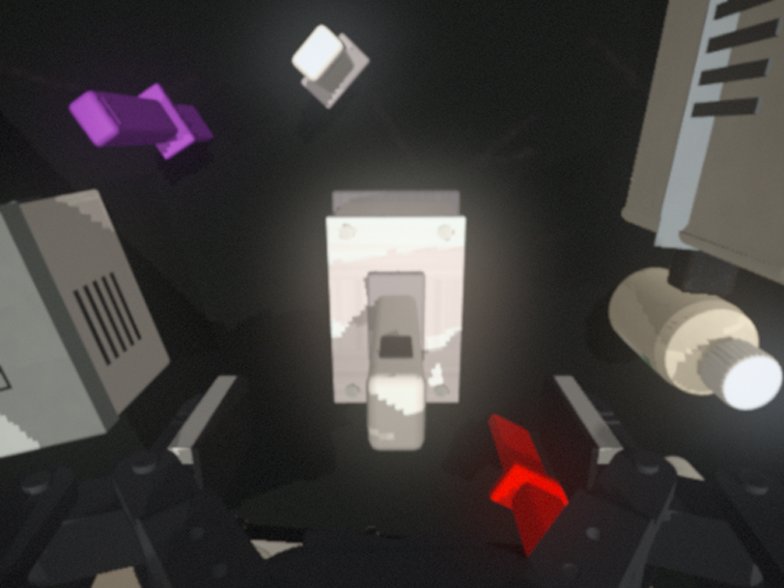

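Handle top (396,412) is centred between the fingers (235 and 555). I'll descend and grip.

Request:
send_rows(
  steps=[
    [85,0,0,15,0],
    [85,0,0,30,0],
    [14,0,0,30,0],
    [10,0,0,30,0],
    [8,0,0,30,0],
  ],
  grip_force=50,
)

```text
time_s: 4.85
tool_pos: [0.482, 0.0737, 0.1116]
eef_rot: [0.085, 0.996, 0.0, 0.0]
contact_force: [-0.4, 0.8, -0.1]
grip_width: 0.0317
grasp_force: 0.0
```

Request:
send_rows(
  steps=[
    [8,0,0,0,0],
    [8,0,0,0,0],
    [8,0,0,0,0],
  ],
)

```text
time_s: 5.22
tool_pos: [0.4821, 0.0736, 0.1117]
eef_rot: [0.085, 0.996, 0.0, 0.0]
contact_force: [-0.4, 0.2, 3.9]
grip_width: 0.0155
grasp_force: 49.3
```

Request:
send_rows(
  steps=[
    [8,0,0,-10,0],
    [8,0,0,-30,0],
    [8,0,0,-60,0],
    [8,0,0,-100,0],
    [8,0,0,-130,0],
  ],
)

```text
time_s: 5.85
tool_pos: [0.4816, 0.0738, 0.2431]
eef_rot: [0.085, 0.996, 0.0, 0.0]
contact_force: [0.8, 0.8, -2.4]
grip_width: 0.0153
grasp_force: 48.8
```

Request:
send_rows(
  steps=[
    [8,0,0,-10,0],
    [8,0,0,-10,0],
  ],
)

```text
time_s: 6.1
tool_pos: [0.4815, 0.0737, 0.2513]
eef_rot: [0.085, 0.996, 0.0, 0.0]
contact_force: [-0.4, 0.2, -2.3]
grip_width: 0.0156
grasp_force: 48.8
```

```bash
python3 - <<'E'
from h import *
s=manip.get_state(); print(s['tool_pos'],s['grip_width'],s['grasp_force'],Ro.from_quat(s['eef_rot']).as_matrix().round(4))
c=manip.get_image('wrist'); save(c,'w2.png',(0,0,560,420),1.4)
t=np.array(s['tool_pos']);R=Ro.from_quat(s['eef_rot']).as_matrix()
for d in (-.034,-.019,.04,.093): print(d,proj(c,t+R[:,2]*d).round(1)*1.4)
E
```

```text
[0.481539   0.07368146 0.2512872 ] 0.015595561239186118 48.79405438899994 [[-9.855e-01  1.695e-01  3.000e-04]
 [ 1.695e-01  9.855e-01  1.000e-04]
 [-3.000e-04  2.000e-04 -1.000e+00]]
-0.034 [[395.78 444.92]]
-0.019 [[395.78 413.14]]
0.04 [[395.64 332.5 ]]
0.093 [[395.5  291.06]]
```

View pics/w2.png

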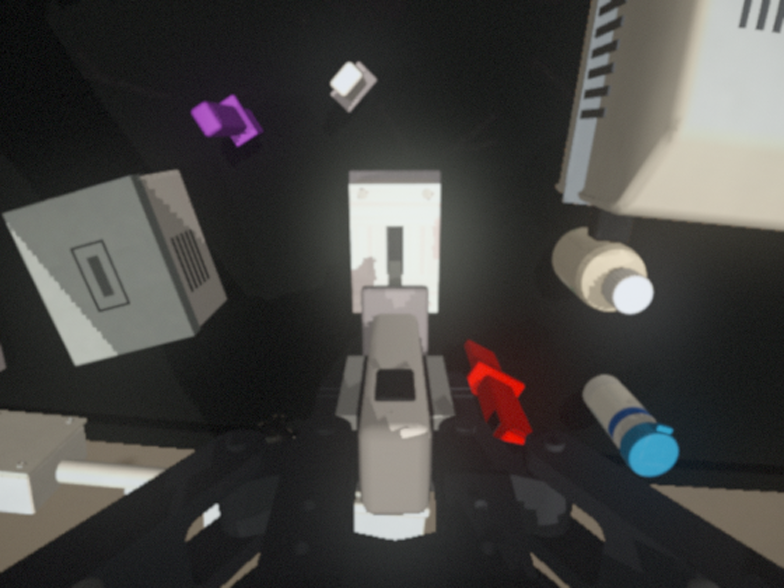

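The probe is held, upright between the pads at (395,400), with the collar's near edge at row ~288 and the handle top's near edge at row ~512. Check its offset in the hand, and measure the reader slot and sill groove better.

```bash
python3 - <<'E'
from h import *
s=manip.get_state(); c=manip.get_image('wrist')
t=np.array(s['tool_pos']);R=Ro.from_quat(s['eef_rot']).as_matrix()
def T(x,y,z): return (proj(c,t+R@(np.array([x,y,z])/1000))[0]*1.4).round(1)
for n,p in dict(colTopL=(20,-12,25.7),colTopR=(20,12,25.7),colBotL=(20,-12,31.7),handTopNearL=(12,-8,-49.3),handTopNearR=(12,8,-49.3),handTopFarL=(-12,-8,-49.3),handTopFarR=(-12,8,-49.3),handBotNearL=(12,-8,25.7)).items(): print(n,T(*p), 'dpx/dx',(T(p[0]+1,p[1],p[2])-T(*p)).round(1),'dpx/dz',(T(p[0],p[1],p[2]+1)-T(*p)).round(1))
print('bladetip near',T(13,0,95.7),'colBotmid',T(20,0,31.7))
print('slot reader',atz(c,(100/1.4,275/1.4),.08),'stand slot',atz(c,(395/1.4,256/1.4),.08))
E
```

```text
colTopL [361.8 295.7] dpx/dx [-0.1 -2.7] dpx/dz [ 0.1 -0.9]
colTopR [429.6 295.7] dpx/dx [ 0.1 -2.7] dpx/dz [-0.2 -0.9]
colBotL [362.8 290.5] dpx/dx [ 0.  -2.6] dpx/dz [ 0.2 -0.9]
handTopNearL [359.1 439.7] dpx/dx [-0.1 -3.9] dpx/dz [ 0.3 -2.6]
handTopNearR [433.  439.8] dpx/dx [ 0.1 -4. ] dpx/dz [-0.4 -2.7]
handTopFarL [361.5 528.3] dpx/dx [-0.1 -3.4] dpx/dz [ 0.2 -3.2]
handTopFarR [430.4 528.4] dpx/dx [ 0.1 -3.5] dpx/dz [-0.3 -3.2]
handBotNearL [373.4 316.8] dpx/dx [-0.1 -2.6] dpx/dz [ 0.1 -0.9]
bladetip near [395.5 264.3] colBotmid [395.7 290.5]
slot reader [ 0.4614861  -0.12006373  0.08      ] stand slot [0.4819036  0.07305007 0.08      ]
```

```bash
python3 - <<'E'
from h import *
c=manip.get_image('wrist'); g=cv2.cvtColor(c['img'],cv2.COLOR_RGB2GRAY)
print('slot/blade col', [(r,int(g[r,281:284].mean())) for r in range(155,225)])
print('handle top', [(r,int(g[r,275:290].mean())) for r in range(300,395,2)])
print('rows blade', [int(v) for v in g[192:200,265:300].mean(0)])
print('rows slot', [int(v) for v in g[170:180,265:300].mean(0)])
E
```

```text
slot/blade col [(155, 237), (156, 236), (157, 237), (158, 237), (159, 237), (160, 237), (161, 236), (162, 229), (163, 194), (164, 142), (165, 112), (166, 109), (167, 108), (168, 109), (169, 109), (170, 108), (171, 109), (172, 109), (173, 108), (174, 108), (175, 107), (176, 109), (177, 108), (178, 108), (179, 107), (180, 108), (181, 107), (182, 107), (183, 107), (184, 107), (185, 110), (186, 120), (187, 128), (188, 131), (189, 132), (190, 131), (191, 131), (192, 131), (193, 130), (194, 130), (195, 130), (196, 128), (197, 126), (198, 123), (199, 119), (200, 115), (201, 113), (202, 111), (203, 108), (204, 108), (205, 119), (206, 143), (207, 163), (208, 174), (209, 181), (210, 183), (211, 181), (212, 180), (213, 177), (214, 176), (215, 175), (216, 175), (217, 173), (218, 169), (219, 165), (220, 165), (221, 165), (222, 163), (223, 158), (224, 148)]
handle top [(300, 138), (302, 145), (304, 150), (306, 156), (308, 166), (310, 153), (312, 150), (314, 153), (316, 156), (318, 156), (320, 156), (322, 155), (324, 156), (326, 156), (328, 156), (330, 156), (332, 156), (334, 156), (336, 156), (338, 156), (340, 155), (342, 155), (344, 155), (346, 155), (348, 155), (350, 155), (352, 155), (354, 154), (356, 154), (358, 154), (360, 154), (362, 154), (364, 151), (366, 138), (368, 202), (370, 214), (372, 216), (374, 216), (376, 216), (378, 216), (380, 216), (382, 215), (384, 189), (386, 66), (388, 50), (390, 47), (392, 46), (394, 46)]
rows blade [176, 178, 188, 208, 226, 233, 234, 234, 234, 234, 230, 208, 168, 135, 126, 125, 126, 127, 129, 129, 130, 136, 154, 191, 222, 234, 236, 236, 236, 236, 236, 236, 236, 236, 235]
rows slot [233, 234, 235, 235, 235, 235, 235, 235, 235, 234, 228, 198, 148, 116, 109, 108, 107, 108, 109, 109, 109, 109, 118, 164, 214, 233, 236, 236, 236, 236, 237, 237, 237, 237, 236]
```

Request:
send_rows(
  steps=[
    [8,1,-20,-10,0],
    [8,2,-60,-10,0],
    [8,3,-100,-10,0],
    [8,4,-140,-10,0],
    [8,5,-180,-10,0],
  ],
)

```text
time_s: 6.88
tool_pos: [0.4451, -0.1039, 0.26]
eef_rot: [0.085, 0.996, 0.0, -0.001]
contact_force: [0.1, 0.5, -2.0]
grip_width: 0.0154
grasp_force: 48.9
```

Request:
send_rows(
  steps=[
    [8,1,-40,0,0],
    [8,2,-80,0,0],
    [8,3,-120,0,0],
    [8,4,-160,0,0],
    [8,5,-188,0,0.6],
  ],
)

```text
time_s: 7.5
tool_pos: [0.408, -0.2889, 0.2599]
eef_rot: [0.091, 0.996, 0.0, -0.001]
contact_force: [-0.0, 1.1, -1.8]
grip_width: 0.0152
grasp_force: 48.9
```

Request:
send_rows(
  steps=[
    [8,0,0,25,0],
    [8,0,0,50,0],
    [8,0,0,50,0],
    [8,0,0,50,0],
  ],
)

```text
time_s: 8.0
tool_pos: [0.4095, -0.2873, 0.2114]
eef_rot: [0.09, 0.996, 0.0, -0.0]
contact_force: [0.0, -0.1, -1.7]
grip_width: 0.0155
grasp_force: 48.9
```

```bash
python3 - <<'E'
from h import *
s=manip.get_state(); print(s['tool_pos'],s['grip_width'],s['grasp_force'],s['contact_force'],Ro.from_quat(s['eef_rot']).as_matrix().round(4))
c=manip.get_image('wrist'); save(c,'w3.png',(0,0,560,420),1.4)
t=np.array(s['tool_pos']);R=Ro.from_quat(s['eef_rot']).as_matrix()
a=np.radians(-10.4); C=np.array([.4598,-.2964])
for x in(-66,66):
  for y in(-6,6): print(x,y,(1.4*proj(c,np.append(C+(np.array([[np.cos(a),-np.sin(a)],[np.sin(a),np.cos(a)]])@[x,y])/1000,.03))).round(1))
for r in manip.outline_of(c,'sill'): print(r['conf'],r['xy'],r['mask'].sum())
print(proj(c,t+R@[.0145,0,.0957])*1.4,proj(c,t+R@[.0215,0,.0317])*1.4)
E
```

```text
[ 0.40950468 -0.2873446   0.21137982] 0.015485850664850488 48.89940798282623 [ 0.04415494 -0.09018641 -1.67517114] [[-9.837e-01  1.798e-01 -5.000e-04]
 [ 1.798e-01  9.837e-01  1.000e-04]
 [ 5.000e-04 -0.000e+00 -1.000e+00]]
-66 -6 [[386.5 228.1]]
-66 6 [[404.9 228.1]]
66 -6 [[387.2 406.6]]
66 6 [[403.6 406.6]]
0.87 [281.0, 170.1] 3203
[[395.47417378 261.32889092]] [[395.60052209 286.5980733 ]]
```

View pics/w3.png

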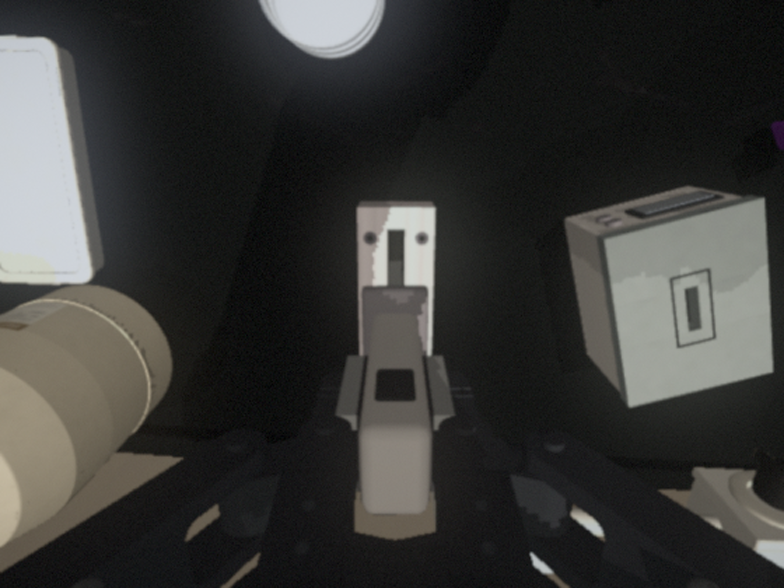

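The sill is straight ahead of the blade: groove at columns 388–404 with its near end at row ~231, the reader slot at (693,309).

```bash
python3 - <<'E'
from h import *
c=manip.get_image('wrist'); g=cv2.cvtColor(c['img'],cv2.COLOR_RGB2GRAY).astype(float)
s=manip.get_state();t=np.array(s['tool_pos']);R=Ro.from_quat(s['eef_rot']).as_matrix()
print('col profile rows140-205 at groove',[(r,int(g[r,281:285].mean())) for r in range(140,206)])
def edge(a,o): 
    d=np.abs(np.gradient(cv2.GaussianBlur(a.reshape(1,-1),(5,1),1)[0])); return o
for r in(168,172,176,180,184,190,195):
    row=g[r,270:297]; w=np.clip(row.max()-row,0,None); w[w<40]=0; x=270+(w*np.arange(27)).sum()/w.sum()
    dl=g[r,245:270]; dr=g[r,297:325]
    l=245+np.argmax(np.diff(dl)); rr=297+np.argmin(np.diff(dr))
    p=R.T@(atz(c,(x,r),.03)-t)*1000; pl=R.T@(atz(c,(l+.5,r),.03)-t)*1000; pr=R.T@(atz(c,(rr+.5,r),.03)-t)*1000
    print(r,round(x,2),'groove tool',p.round(1)[:2],'sides',l,rr,pl.round(1)[:2],pr.round(1)[:2])
for r in(163,164,165,166): print(r,(R.T@(atz(c,(283,r),.03)-t)*1000).round(1))
for u in((693/1.4,309/1.4),): print('reader slot',atz(c,u,.08))
E
```

```text
col profile rows140-205 at groove [(140, 41), (141, 47), (142, 68), (143, 88), (144, 100), (145, 104), (146, 135), (147, 185), (148, 206), (149, 210), (150, 210), (151, 210), (152, 210), (153, 210), (154, 211), (155, 210), (156, 210), (157, 210), (158, 210), (159, 211), (160, 210), (161, 202), (162, 164), (163, 103), (164, 65), (165, 60), (166, 61), (167, 61), (168, 60), (169, 62), (170, 61), (171, 61), (172, 60), (173, 61), (174, 60), (175, 62), (176, 62), (177, 61), (178, 61), (179, 61), (180, 61), (181, 61), (182, 61), (183, 60), (184, 59), (185, 62), (186, 73), (187, 80), (188, 82), (189, 83), (190, 82), (191, 82), (192, 82), (193, 83), (194, 82), (195, 82), (196, 82), (197, 81), (198, 81), (199, 81), (200, 81), (201, 80), (202, 79), (203, 74), (204, 68), (205, 69)]
168 282.31 groove tool [10.  -0.1] sides 255 310 [ 10.  -24.8] [10.  25.8]
172 282.53 groove tool [6.2 0.1] sides 255 310 [  6.2 -24.9] [ 6.2 25.9]
176 282.51 groove tool [2.4 0.1] sides 255 310 [  2.4 -24.9] [ 2.5 26. ]
180 282.53 groove tool [-1.4  0.1] sides 255 310 [ -1.4 -25. ] [-1.4 26.1]
184 282.53 groove tool [-5.2  0.1] sides 255 310 [ -5.2 -25.1] [-5.2 26.2]
190 282.59 groove tool [-11.    0.2] sides 255 309 [-11.  -25.2] [-11.   25.4]
195 282.37 groove tool [-15.8  -0. ] sides 255 309 [-15.9 -25.3] [-15.8  25.5]
163 [ 14.6   0.5 182.2]
164 [ 13.7   0.5 182.2]
165 [ 12.8   0.5 182.2]
166 [ 11.8   0.5 182.2]
reader slot [ 0.4649041  -0.11971087  0.08      ]
```

Request:
send_rows(
  steps=[
    [8,-5,0,20,0],
    [8,-5,0,40,0],
    [8,-5,0,60,0],
    [8,-5,0,75,0],
    [8,-5,0,75,0],
  ],
)

```text
time_s: 8.78
tool_pos: [0.4139, -0.2878, 0.1357]
eef_rot: [0.09, 0.996, 0.0, -0.001]
contact_force: [0.7, 1.0, -1.3]
grip_width: 0.0149
grasp_force: 49.0
```

```bash
python3 - <<'E'
from h import *
s=manip.get_state(); print(s['tool_pos'],s['contact_force'],Ro.from_quat(s['eef_rot']).as_matrix().round(4)[:2])
c=manip.get_image('wrist'); g=cv2.cvtColor(c['img'],cv2.COLOR_RGB2GRAY).astype(float)
t=np.array(s['tool_pos']);R=Ro.from_quat(s['eef_rot']).as_matrix()
save(c,'w4.png',(200,120,365,260),4)
print([(r,int(g[r,281:285].mean())) for r in range(140,215)])
print('pred blade tip near',proj(c,t+R@[.0145,0,.0957]),'tip edges',proj(c,t+R@[.0145,-.003,.0957]),proj(c,t+R@[.0145,.003,.0957]))
for r in range(150,205,6): print(r,(R.T@(atz(c,(283,r),.03)-t)*1000).round(1))
E
```

```text
[ 0.41385187 -0.28784788  0.13567973] [ 0.71706837  0.97029523 -1.34254405] [[-9.837e-01  1.798e-01 -1.400e-03]
 [ 1.798e-01  9.837e-01  8.000e-04]]
[(140, 72), (141, 72), (142, 73), (143, 75), (144, 75), (145, 77), (146, 78), (147, 78), (148, 79), (149, 80), (150, 86), (151, 108), (152, 127), (153, 135), (154, 139), (155, 140), (156, 143), (157, 165), (158, 200), (159, 215), (160, 218), (161, 218), (162, 218), (163, 218), (164, 218), (165, 218), (166, 218), (167, 218), (168, 219), (169, 218), (170, 218), (171, 218), (172, 218), (173, 219), (174, 220), (175, 221), (176, 217), (177, 196), (178, 153), (179, 118), (180, 111), (181, 112), (182, 112), (183, 112), (184, 112), (185, 116), (186, 127), (187, 137), (188, 140), (189, 139), (190, 140), (191, 140), (192, 140), (193, 139), (194, 140), (195, 138), (196, 139), (197, 138), (198, 139), (199, 138), (200, 138), (201, 137), (202, 135), (203, 131), (204, 123), (205, 125), (206, 138), (207, 151), (208, 161), (209, 166), (210, 168), (211, 168), (212, 168), (213, 167), (214, 167)]
pred blade tip near [[282.49572315 186.67256477]] tip edges [[278.1220737  186.67237649]] [[286.86946998 186.67293299]]
150 [ 38.2   0.3 105.7]
156 [ 34.    0.4 105.7]
162 [ 29.7   0.4 105.7]
168 [ 25.5   0.4 105.7]
174 [ 21.2   0.4 105.7]
180 [ 16.8   0.4 105.7]
186 [ 12.4   0.4 105.7]
192 [  8.    0.4 105.7]
198 [  3.5   0.4 105.7]
204 [ -1.    0.4 105.7]
```

View pics/w4.png

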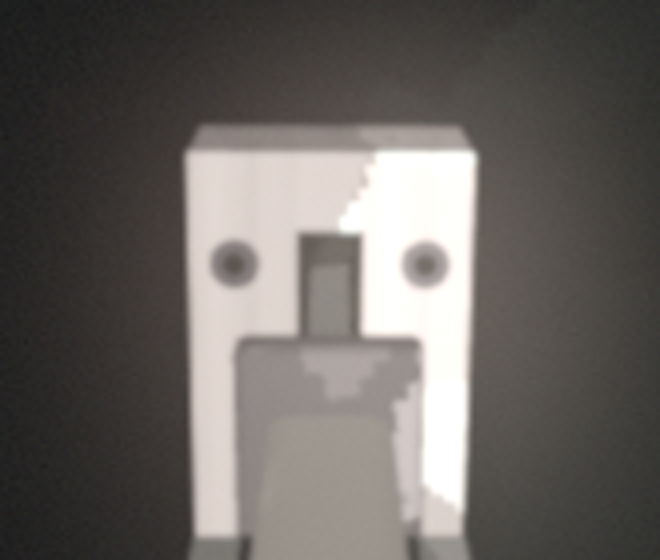

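The blade (columns 306–350) is centred in the groove (298–362) and clear of its near end. I'm going down.

Request:
send_rows(
  steps=[
    [8,0,0,6,0],
    [8,0,0,12,0],
    [8,0,0,18.5,0],
    [8,0,0,18.5,0],
    [8,0,0,18.5,0],
  ],
)

```text
time_s: 9.45
tool_pos: [0.4143, -0.2883, 0.1178]
eef_rot: [0.09, 0.996, 0.0, -0.0]
contact_force: [0.1, -0.3, -1.2]
grip_width: 0.0155
grasp_force: 49.0
```

```bash
python3 - <<'E'
from h import *
s=manip.get_state(); print(s['tool_pos'],s['contact_force'])
c=manip.get_image('wrist'); g=cv2.cvtColor(c['img'],cv2.COLOR_RGB2GRAY).astype(float)
t=np.array(s['tool_pos']);R=Ro.from_quat(s['eef_rot']).as_matrix()
print([(r,int(g[r,281:285].mean())) for r in range(165,210)])
for r in (176,180,184): print(r,(R.T@(atz(c,(283,r),.03)-t)*1000).round(1))
for r in (188,193,198): print(r,g[r,268:298].astype(int))
E
```

```text
[ 0.41434367 -0.28826615  0.11778421] [ 0.07343318 -0.262294   -1.16252319]
[(165, 218), (166, 218), (167, 218), (168, 214), (169, 203), (170, 193), (171, 190), (172, 191), (173, 191), (174, 191), (175, 192), (176, 192), (177, 192), (178, 194), (179, 195), (180, 195), (181, 189), (182, 164), (183, 125), (184, 105), (185, 106), (186, 120), (187, 134), (188, 138), (189, 140), (190, 140), (191, 139), (192, 139), (193, 139), (194, 139), (195, 139), (196, 138), (197, 139), (198, 138), (199, 138), (200, 138), (201, 138), (202, 136), (203, 130), (204, 123), (205, 124), (206, 138), (207, 152), (208, 162), (209, 167)]
176 [23.8  0.3 87.8]
180 [21.1  0.3 87.8]
184 [18.4  0.3 87.8]
188 [218 218 217 216 213 199 159 110 100 114 129 136 140 137 137 138 141 143
 136 120 110 105 106 168 233 253 255 255 255 255]
193 [218 218 217 216 213 199 160 113 101 118 132 138 139 139 139 139 139 139
 132 116 107 101 116 180 236 253 255 255 255 255]
198 [218 217 217 216 213 198 159 112 103 124 133 137 139 138 138 138 138 139
 136 122 110 104 117 181 237 254 255 255 255 255]
```

Request:
send_rows(
  steps=[
    [8,-3,0,0,0],
    [8,-7,0,0,0],
    [8,-11,0,0,0],
    [8,-15,0,0,0],
    [8,-19,0,0,0],
  ],
)

```text
time_s: 10.12
tool_pos: [0.4333, -0.2917, 0.1178]
eef_rot: [0.09, 0.996, 0.0, -0.0]
contact_force: [0.8, -1.0, -1.0]
grip_width: 0.0155
grasp_force: 49.0
```

Request:
send_rows(
  steps=[
    [8,-4,0,0,0],
    [8,-8,0,0,0],
    [8,-12,0,0,0],
    [8,-16,0,0,0],
    [8,-20,0,0,0],
  ],
)

```text
time_s: 10.75
tool_pos: [0.4529, -0.2953, 0.1177]
eef_rot: [0.09, 0.996, 0.0, -0.0]
contact_force: [0.2, 0.3, -1.6]
grip_width: 0.0155
grasp_force: 49.0
```

```bash
python3 - <<'E'
from h import *
s=manip.get_state(); print(s['tool_pos'],s['contact_force'],s['moment'])
a=Ro.from_quat(s['eef_rot']).as_matrix()[:2,:2]; print((np.array(s['tool_pos'])[:2]-[.41434,-.28827])@a*1000, a)
c=manip.get_image('wrist'); g=cv2.cvtColor(c['img'],cv2.COLOR_RGB2GRAY).astype(int)
for r in (170,180,188,193,198): print(r,g[r,266:300])
E
```

```text
[ 0.45291352 -0.29525454  0.11774517] [ 0.22444174  0.33109035 -1.6011478 ] [ 0.02219474  0.06281021 -0.00277875]
[-39.20070703   0.06916511] [[-0.98368319  0.17990932]
 [ 0.17990932  0.9836832 ]]
170 [220 220 221 220 219 219 213 191 150 117 111 111 111 112 113 117 116 117
 119 124 126 126 120 119 134 189 240 255 255 255 255 255 255 255]
180 [219 219 220 220 220 218 213 190 150 116 109 110 112 112 115 120 121 124
 124 123 124 122 118 119 133 189 241 254 255 255 255 255 255 255]
188 [220 219 220 220 219 219 212 190 148 116 110 124 139 146 152 157 163 168
 166 164 152 132 120 118 142 201 244 255 255 255 255 255 255 255]
193 [219 219 219 220 219 218 213 193 151 115 112 127 140 143 145 148 149 154
 159 162 155 137 122 120 143 206 246 255 255 255 255 255 255 255]
198 [219 218 218 219 218 217 213 192 151 116 112 131 141 144 144 146 144 145
 146 152 152 135 116 113 143 206 245 255 255 255 255 255 255 255]
```

Still centred and not touching the walls; continuing to the far end.

Request:
send_rows(
  steps=[
    [8,-4,0,0,0],
    [8,-8,0,0,0],
    [8,-12,0,0,0],
    [8,-16,0,0,0],
    [8,-20,0,0,0],
  ],
)

```text
time_s: 11.42
tool_pos: [0.4726, -0.2988, 0.1178]
eef_rot: [0.09, 0.996, 0.0, -0.0]
contact_force: [0.2, -0.2, -1.8]
grip_width: 0.0154
grasp_force: 49.0
```

Request:
send_rows(
  steps=[
    [8,-4,0,0,0],
    [8,-8,0,0,0],
    [8,-12,0,0,0],
    [8,-16,0,0,0],
    [8,-20,0,0,0],
  ],
)

```text
time_s: 12.05
tool_pos: [0.4923, -0.3024, 0.1177]
eef_rot: [0.09, 0.996, 0.0, -0.0]
contact_force: [0.2, -0.2, -1.6]
grip_width: 0.0151
grasp_force: 49.0
```

Request:
send_rows(
  steps=[
    [8,-4,0,0,0],
    [8,-8,0,0,0],
    [8,-12,0,0,0],
    [8,-15,0,0,0],
    [8,-17,0,0,0],
  ],
)

```text
time_s: 12.68
tool_pos: [0.509, -0.3055, 0.1178]
eef_rot: [0.09, 0.996, 0.0, -0.0]
contact_force: [0.1, -0.0, -0.7]
grip_width: 0.0151
grasp_force: 49.0
```

Request:
send_rows(
  steps=[
    [8,-1,0,0,0],
    [8,-1,0,0,0],
    [8,-1,0,0,0],
  ],
)

```text
time_s: 13.05
tool_pos: [0.5096, -0.3057, 0.1178]
eef_rot: [0.09, 0.996, 0.0, -0.0]
contact_force: [-0.7, -0.3, -1.3]
grip_width: 0.0155
grasp_force: 49.0
```

```bash
python3 - <<'E'
from h import *
s=manip.get_state(); print(s['tool_pos'],s['contact_force'],s['moment'],s['grip_width'])
a=Ro.from_quat(s['eef_rot']).as_matrix()[:2,:2]; print((np.array(s['tool_pos'])[:2]-[.41434,-.28827])@a*1000)
c=manip.get_image('top'); save(c,'t5.png',(330,180,420,290),5)
c=manip.get_image('wrist'); g=cv2.cvtColor(c['img'],cv2.COLOR_RGB2GRAY).astype(int)
for r in (170,188,193,198): print(r,g[r,266:300])
E
```

```text
[ 0.50959156 -0.30565766  0.11776563] [-0.71483325 -0.346847   -1.28562187] [-0.00424088  0.03999564 -0.01586735] 0.015518560948193105
[-9.68255593e+01  4.17984673e-02]
170 [217 217 216 217 217 217 211 178 132 113 113 117 119 121 122 124 126 127
 127 127 128 127 125 125 149 207 247 255 255 255 255 255 255 255]
188 [215 215 214 215 216 216 210 182 137 111 113 133 152 159 161 162 162 162
 162 159 148 132 121 120 160 221 250 255 255 255 255 255 255 255]
193 [215 215 214 215 215 216 210 180 132 108 110 126 143 155 160 160 161 161
 161 160 150 132 117 116 156 220 250 255 255 255 255 255 255 255]
198 [215 214 214 214 215 216 210 179 131 107 108 127 137 147 153 159 160 160
 158 156 149 131 115 113 156 220 249 255 255 255 255 255 255 255]
```

Scan complete. I'll lift straight out and go above the reader.

Request:
send_rows(
  steps=[
    [8,0,0,-15,0],
    [8,0,0,-40,0],
    [8,0,0,-80,0],
    [8,0,0,-115,0],
    [8,0,0,-115,0],
  ],
)

```text
time_s: 13.78
tool_pos: [0.5119, -0.3071, 0.2375]
eef_rot: [0.09, 0.996, -0.001, 0.004]
contact_force: [0.5, -0.4, -1.2]
grip_width: 0.0159
grasp_force: 49.1
```

Request:
send_rows(
  steps=[
    [8,10,22,0,0],
    [8,25,56,0,0],
    [8,43,96,0,0],
    [8,60,136,0,-6],
    [8,78,174.5,0,-15],
  ],
)

```text
time_s: 14.4
tool_pos: [0.4634, -0.1183, 0.2323]
eef_rot: [-0.043, 0.999, 0.0, -0.0]
contact_force: [0.7, -0.0, -0.8]
grip_width: 0.0154
grasp_force: 49.0
```

Request:
send_rows(
  steps=[
    [8,0,0,10,0],
    [8,0,0,20,0],
    [8,0,0,20,0],
    [8,0,0,20,0],
  ],
)

```text
time_s: 14.9
tool_pos: [0.4644, -0.121, 0.2126]
eef_rot: [-0.039, 0.999, -0.0, -0.0]
contact_force: [-0.4, -0.5, -2.7]
grip_width: 0.0153
grasp_force: 49.1
```

```bash
cat > m.py <<'E'
from h import *
s=manip.get_state(); t=np.array(s['tool_pos']);R=Ro.from_quat(s['eef_rot']).as_matrix(); print(t,R[:2].round(4),s['contact_force'])
c=manip.get_image('wrist'); g=cv2.cvtColor(c['img'],cv2.COLOR_RGB2GRAY)
save(c,'w_%d.png'%c['shot'],(190,110,375,250),4); print('w_%d.png'%c['shot'])
print([(r,int(g[r,281:285].mean())) for r in range(110,215)])
for r in (130,140,150,160,165,170,175,180,185,190,200): print(r,(R.T@(atz(c,(283,r),.08)-t)*1000).round(1)[:2],g[r,262:304:1].tolist())
print('tip',proj(c,t+R@[.0145,0,.0957]),'collar',proj(c,t+R@[.0215,0,.0317]))
E
python3 m.py
```

```text
[ 0.46440533 -0.12099665  0.21259422] [[-9.969e-01 -7.870e-02 -5.000e-04]
 [-7.870e-02  9.969e-01 -2.000e-04]] [-0.44099048 -0.46672005 -2.67417634]
w_18.png
[(110, 50), (111, 52), (112, 52), (113, 52), (114, 57), (115, 72), (116, 95), (117, 105), (118, 93), (119, 83), (120, 110), (121, 158), (122, 181), (123, 185), (124, 185), (125, 186), (126, 186), (127, 185), (128, 185), (129, 185), (130, 185), (131, 185), (132, 186), (133, 186), (134, 187), (135, 187), (136, 188), (137, 188), (138, 189), (139, 189), (140, 189), (141, 189), (142, 189), (143, 189), (144, 189), (145, 189), (146, 189), (147, 188), (148, 189), (149, 189), (150, 189), (151, 189), (152, 190), (153, 189), (154, 190), (155, 189), (156, 190), (157, 190), (158, 190), (159, 190), (160, 190), (161, 190), (162, 185), (163, 166), (164, 131), (165, 134), (166, 171), (167, 187), (168, 190), (169, 190), (170, 190), (171, 190), (172, 189), (173, 186), (174, 169), (175, 129), (176, 90), (177, 80), (178, 80), (179, 81), (180, 81), (181, 81), (182, 81), (183, 81), (184, 81), (185, 85), (186, 99), (187, 110), (188, 115), (189, 116), (
[... 2132 characters left out ...]
133, 134, 132, 129, 104, 97, 118, 131, 144, 171, 184, 186, 182, 166, 130, 95, 85, 85, 87, 86, 83, 79, 81, 120, 167, 186, 189, 190, 191, 189, 186, 170, 132, 121, 152, 170, 173, 172, 173]
190 [2.4 0.4] [133, 133, 133, 133, 133, 133, 127, 104, 93, 116, 131, 145, 171, 184, 181, 160, 131, 118, 116, 115, 116, 115, 116, 113, 101, 91, 119, 167, 185, 190, 190, 190, 191, 185, 165, 126, 119, 153, 170, 172, 174, 173]
200 [-5.9  0.4] [134, 134, 134, 133, 134, 135, 128, 106, 93, 117, 144, 173, 185, 185, 172, 141, 108, 101, 99, 99, 100, 99, 101, 100, 96, 86, 111, 163, 184, 188, 188, 188, 186, 177, 158, 126, 126, 156, 170, 171, 171, 172]
tip [[282.52362331 186.81912941]] collar [[282.60732382 204.88433317]]
```

Request:
send_rows(
  steps=[
    [8,-1,1,10,0],
    [8,-1.4,1.3,20,0],
    [8,-1.4,1.3,29,0],
    [8,-1.4,1.3,29,0],
    [8,-1.4,1.3,29,0],
  ],
)

```text
time_s: 15.58
tool_pos: [0.4658, -0.1186, 0.1838]
eef_rot: [-0.04, 0.999, -0.0, 0.0]
contact_force: [-0.3, -0.9, -1.5]
grip_width: 0.0157
grasp_force: 49.1
```

```bash
python3 m.py
```

```text
[ 0.46579489 -0.1186185   0.18383207] [[-9.967e-01 -8.090e-02  1.000e-04]
 [-8.090e-02  9.967e-01 -0.000e+00]] [-0.33742862 -0.86819417 -1.54038543]
w_19.png
[(110, 51), (111, 51), (112, 51), (113, 52), (114, 55), (115, 66), (116, 92), (117, 115), (118, 109), (119, 87), (120, 88), (121, 120), (122, 162), (123, 181), (124, 185), (125, 185), (126, 184), (127, 184), (128, 184), (129, 184), (130, 184), (131, 184), (132, 184), (133, 183), (134, 184), (135, 185), (136, 185), (137, 186), (138, 186), (139, 187), (140, 187), (141, 187), (142, 188), (143, 188), (144, 188), (145, 188), (146, 188), (147, 187), (148, 188), (149, 188), (150, 188), (151, 187), (152, 188), (153, 188), (154, 188), (155, 189), (156, 189), (157, 189), (158, 189), (159, 190), (160, 189), (161, 189), (162, 188), (163, 189), (164, 189), (165, 189), (166, 189), (167, 188), (168, 180), (169, 145), (170, 116), (171, 146), (172, 177), (173, 187), (174, 188), (175, 189), (176, 188), (177, 189), (178, 188), (179, 188), (180, 180), (181, 146), (182, 100), (183, 78), (184, 77), (185, 84), (186, 98), (187, 111), (188, 115), (189, 
[... 2143 characters left out ...]
46, 115, 147, 174, 184, 184, 182, 171, 160, 158, 150, 121, 88, 75, 80, 83, 84, 87, 87, 82, 81, 91, 125, 156, 169, 172, 172, 171, 173, 172, 165, 137, 107, 123, 155, 169, 171, 170, 170, 170]
190 [10.1  0.4] [158, 151, 127, 106, 131, 156, 151, 137, 131, 132, 133, 130, 126, 107, 89, 95, 107, 114, 115, 116, 116, 116, 115, 119, 140, 160, 170, 170, 172, 171, 171, 171, 164, 136, 112, 136, 159, 168, 170, 172, 170, 169]
200 [2.7 0.4] [132, 127, 111, 93, 99, 120, 130, 132, 132, 131, 131, 130, 126, 106, 89, 91, 98, 99, 100, 98, 98, 99, 100, 100, 117, 152, 168, 172, 172, 173, 173, 172, 164, 137, 112, 135, 161, 170, 170, 170, 171, 170]
tip [[282.48584348 186.8669162 ]] collar [[282.56017162 204.9417385 ]]
```

Request:
send_rows(
  steps=[
    [8,0.5,-1,2,0],
    [8,0.5,-1,4,0],
    [8,0.5,-1,4,0],
    [8,0.5,-1,4,0],
    [8,0.5,-1,4,0],
  ],
)

```text
time_s: 16.25
tool_pos: [0.4653, -0.1196, 0.1798]
eef_rot: [-0.04, 0.999, 0.0, 0.0]
contact_force: [-0.9, 0.5, -1.7]
grip_width: 0.0153
grasp_force: 49.1
```

```bash
sed -i 's/range(110,215)/range(176,208)/; s/^for r in .*for\?/&/; s/(130,140,150,160,165,170,175,180,185,190,200)/(183,185,187,189,192,196,200)/' m.py; python3 m.py
```

```text
[ 0.46533634 -0.11956129  0.17983164] [[-9.967e-01 -8.090e-02  1.000e-04]
 [-8.090e-02  9.967e-01  0.000e+00]] [-0.85126646  0.49238648 -1.70640172]
w_20.png
[(176, 189), (177, 189), (178, 189), (179, 189), (180, 188), (181, 187), (182, 177), (183, 142), (184, 100), (185, 84), (186, 99), (187, 111), (188, 115), (189, 116), (190, 116), (191, 115), (192, 114), (193, 113), (194, 106), (195, 102), (196, 101), (197, 101), (198, 100), (199, 100), (200, 100), (201, 99), (202, 99), (203, 95), (204, 97), (205, 110), (206, 135), (207, 156)]
183 [16.2  0.3] [188, 188, 180, 149, 121, 147, 176, 186, 188, 188, 188, 187, 188, 183, 168, 154, 149, 150, 149, 148, 145, 141, 137, 138, 143, 155, 170, 178, 179, 178, 178, 178, 177, 175, 159, 127, 117, 157, 177, 175, 173, 171]
185 [14.8  0.3] [188, 187, 179, 150, 121, 145, 174, 184, 186, 185, 186, 185, 182, 166, 131, 95, 84, 86, 90, 88, 85, 83, 83, 83, 86, 113, 151, 168, 171, 172, 171, 171, 171, 169, 155, 122, 113, 149, 169, 171, 171, 171]
187 [13.3  0.3] [187, 187, 179, 150, 117, 133, 163, 167, 161, 156, 159, 157, 154, 140, 115, 98, 104, 109, 112, 111, 112
[... 371 characters left out ...]
, 99, 120, 131, 131, 132, 133, 131, 132, 128, 115, 106, 109, 113, 115, 116, 114, 114, 114, 113, 106, 118, 151, 169, 172, 172, 172, 172, 171, 169, 153, 121, 112, 147, 168, 171, 171, 171]
196 [6.8 0.3] [133, 133, 129, 109, 91, 97, 120, 131, 132, 132, 131, 132, 132, 127, 114, 105, 101, 101, 101, 100, 100, 102, 102, 101, 99, 114, 152, 168, 172, 172, 172, 173, 172, 168, 153, 120, 111, 148, 168, 171, 172, 172]
200 [3.8 0.3] [133, 133, 128, 112, 92, 97, 121, 131, 132, 132, 132, 131, 132, 130, 119, 107, 102, 99, 100, 101, 100, 100, 101, 101, 100, 116, 151, 168, 172, 172, 173, 172, 172, 169, 152, 123, 117, 151, 169, 171, 171, 170]
tip [[282.57237441 186.83014897]] collar [[282.67239181 204.90163367]]
```

Blade is centred over the slot (columns 276–287.4, blade centre 281.8; ends matched too). I'm entering gently.

Request:
send_rows(
  steps=[
    [8,0,0,2,0],
    [8,0,0,4,0],
    [8,0,0,6,0],
    [8,0,0,8,0],
    [8,0,0,10,0],
  ],
)

```text
time_s: 16.92
tool_pos: [0.4652, -0.1196, 0.1696]
eef_rot: [-0.04, 0.999, 0.0, -0.0]
contact_force: [0.8, -0.6, -1.5]
grip_width: 0.0158
grasp_force: 49.1
```

Request:
send_rows(
  steps=[
    [8,0,0,3,0],
    [8,0,0,6,0],
    [8,0,0,9,0],
    [8,0,0,12,0],
    [8,0,0,15,0],
  ],
)

```text
time_s: 17.55
tool_pos: [0.4652, -0.1196, 0.1546]
eef_rot: [-0.04, 0.999, 0.0, -0.0]
contact_force: [1.1, -0.3, -1.8]
grip_width: 0.0153
grasp_force: 49.1
```

Request:
send_rows(
  steps=[
    [8,0,0,3,0],
    [8,0,0,6,0],
    [8,0,0,9,0],
    [8,0,0,12,0],
    [8,0,0,15,0],
  ],
)

```text
time_s: 18.18
tool_pos: [0.4653, -0.1196, 0.1396]
eef_rot: [-0.04, 0.999, 0.0, 0.0]
contact_force: [-0.3, 0.1, -1.9]
grip_width: 0.0157
grasp_force: 49.1
```

Request:
send_rows(
  steps=[
    [8,0,0,3,0],
    [8,0,0,6,0],
    [8,0,0,9,0],
    [8,0,0,12,0],
    [8,0,0,14,0],
  ],
)

```text
time_s: 18.8
tool_pos: [0.4652, -0.1196, 0.1256]
eef_rot: [-0.04, 0.999, 0.0, -0.0]
contact_force: [0.5, -0.2, -1.4]
grip_width: 0.0151
grasp_force: 49.1
```

Request:
send_rows(
  steps=[
    [8,0,0,0,0],
    [8,0,0,0,0],
    [8,0,0,0,0],
    [8,0,0,0,0],
  ],
)

```text
time_s: 19.3
tool_pos: [0.4654, -0.1196, 0.1259]
eef_rot: [-0.04, 0.999, -0.0, 0.0]
contact_force: [0.5, 0.3, -1.3]
grip_width: 0.0154
grasp_force: 49.1
```

```bash
python3 - <<'E'
from h import *
s=manip.get_state(); print(s['tool_pos'],s['contact_force'],s['moment'],s['grasp_force'],np.abs(s['qd']).max())
c=manip.get_image('scene'); save(c,'s9.png',(190,150,330,280),4)
E
```

```text
[ 0.46536446 -0.11960796  0.12588776] [ 0.50895308  0.2511635  -1.26260843] [0.00611976 0.02096716 0.00596621] 49.09470856189728 0.002226997572424627
```

View pics/s9.png

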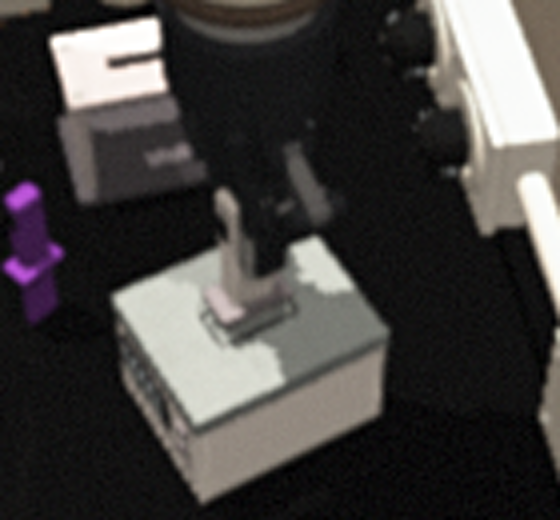

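The blade is in the reader slot, with the collar at (245,310) clear above the top; no side force, the probe held still. Handing in.

```bash
python3 -c "
from bench import manip
print(manip.hand_in())"
```

```text
the job is handed in; nothing more can be done
None
```

The probe was drawn along the groove from the near to the far end at about 3 cm/s. It is now held still in the reader's slot, blade about 50 mm in and collar clear. The job is handed in; no verdict came back.

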